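# Release the double-locked lid of the kitchen cold box and open it

## Task

Open the cold box on the worktop as its double catch demands: first swivel the turn-button a quarter turn clear of the latch lever, then swing the latch lever up until it stands upright, and only then lift the lid until it stands nearly upright by itself. Leave the button turned and the lever up, and do not disturb the loose things around the box.

Things in the scene. Friction and masses are not known exactly. Their poses are not given: they have to be found in the camera images.
- cold_box: Steel insulated box, 260 mm deep (its x), 420 wide (y), 150 high, immovable. Origin: centre of its underside, on the worktop; x to its back, y to its left seen from the front, z up; at yaw 0 its front faces the robot. Offsets below are in this frame, all closed, (x, y, z) in mm. Lid: plate, x -103 to 105, y -180 to 180, top face z 162. On it: button (y 127), lever (y 85), handle (y -60).
- turn_button (a joint): First catch: black arm 48 mm long, 16 wide, 6 thick (z 179-185) on a vertical pivot at (-45, 127). rad: 0 = arm points to -y over the latch lever (1.5 mm above it), which cannot rise; grows clockwise seen from above; 1.57 = stop, arm points to -x (front). Clear of the lever from about 1.2. Starts at 0 to 0.35. Light friction (0.05 N m), stays where put.
- button_ridge (a point): Centre of the thumb ridge standing on the turn-button's arm, on the pivot axis: (-45, 127, 195). Ridge: 42 mm long along the arm, 10 wide, 20 tall (z 185 to 205), to be pinched and turned, or pushed. Keep fingertips above z 187. Site x axis: across the ridge; y: along it (arm towards -y); z up.
- latch_lever (a joint): Second latch: dark steel plate 36 mm wide (y 67-103), 5 thick (z 172.5-177.5), flat above the lid, pivoted at the lid's front edge, free end to the back. Its claw under a fixed keeper holds the lid; lets go from 0.6 rad. rad: 0 = flat; grows as the free end swings up and over to the front; 1.57 = upright; stop 1.7. Stiff (0.16 N m, 2-4 N at the tab), stays where left.
- lever_tab (a point): Centre of the tab turned up at the lever's free end: 36 mm wide (y), 5 thick (x), 30 tall (z 177.5 to 207.5), at (-3.5, 85, 192.5) when flat; 102.5 mm from the pivot along the plate, 17.5 above it. Pinched across its width (fingers at its two y sides) it pivots between them as the lever swings. 10 mm free under the plate. Axes turn with the lever: x along the plate from the pivot.
- lever_pivot (a point): Centre of the latch lever's pivot axis, which is parallel to the box's y axis: (-106, 85, 175).
- lid (a joint): Lid, 0.7 kg, hinged along its back edge. rad: 0 = shut; grows as the front edge rises; stop at 1.5, nearly upright. Stiff hinge (0.95 N m): stays where left; lifting takes 10 to 14 N at the handle. Cannot rise while the latch claw is engaged.
- lid_handle (a point): Middle of the round bar of the lid's bow handle: bar 12 mm thick, 120 long along y (y -120 to 0), a leg at each end, 36 mm free under it; at (-45, -60, 204) when shut. The bar turns easily between gripping fingers.
- lid_hinge (a point): Point on the lid's hinge axis (parallel to the box's y axis): (105, 0, 150). The handle bar lies 150 mm in front of it and 54 above it when shut.
- bowl: Bystander: steel mixing bowl, 170 mm across, 75 mm high, right of the box; origin at its underside centre. Not to be disturbed.
- tart_tin0: Bystander: fluted aluminium tart tin, 86 mm across, 24 mm high, left of the box; origin at its underside centre. Not to be disturbed.
- tart_tin1: Bystander: a second tart tin like it, left of the box; origin at its underside centre. Not to be disturbed.
- jam_jar: Bystander: amber glass jar with steel cap, 68 mm across, 100 mm high, behind the box on the right; origin at its underside centre. Not to be disturbed.
- spatula: Bystander: spatula 200 mm long lying across behind the box; origin at its underside centre. Not to be disturbed.
- brush: Bystander: pastry brush 200 mm long lying on the far left of the box; origin at its underside centre. Not to be disturbed.
- mug: Bystander: glass mug, 76 mm across, 95 mm high, behind the box on the left; origin at its underside centre. Not to be disturbed.
- cutter: Bystander: steel ring cutter, 72 mm across, 58 mm high with its bow, right of the box; origin at its underside centre. Not to be disturbed.

How it is judged:
By the outcome, as a careful person would: the job done as asked, in the order asked, and still so for the second after the job is handed in, with the robot touching nothing.
It also fails if it takes over 72 s, if anything falls off the work surface, if the arm or the gripper's body presses on something with over 40 N, if the wrist force passes 120 N, or if a joint passes its speed limit or range.

## Robot

A 6-joint arm with a two-finger parallel gripper is mounted at the origin on the work surface. World frame = base frame: x ahead of the robot, y to its left, z up, the work surface at z = 0. Lengths are in mm, angles in degrees, forces in N, time in s.
With the tool pointing down it reaches from about 350 to 850 mm from the base axis. Payload 8.1 kg.
Tool frame: the origin (TCP) lies between the finger pads; the fingertips stand r.nose_length ahead of it and the grasp point (between the pads) lies 3 mm ahead of it (r.nose_length is the distance from the TCP to the fingertips, in mm); x points along the fingers, y is the direction in which the jaws open and shut, and the axes are right-handed (so a half turn about x gives the same grasp; the last joint's range is limited). The gripper opens to 85 mm and grips with 20 to 120 N. Pads are 22 mm wide; open, the fingers measure 114 mm over their backs; the gripper's body (76 mm by 85 mm) begins 54 mm behind the grasp point. The pads swing forward as they close: fully open they stand 13 mm farther back than shut.
Start: joints at [66.784, 7.471, 85.268, -0, 87.261, -4.893], TCP at [188.605, 569.591, 253.292] pointing down, gripper open.
Joint ranges: [-169.43, 169.43], [-51.17, 129.36], [1.28, 143.12], [-76.62, 256.62], [0, 156.53], [-152.29, 152.29]. Speed limits (degrees/s): [136.94, 136.94, 159.86, 180, 180, 180].

## Interface

Orientations are given as [roll, pitch, yaw] about the fixed x, y, z axes, in that order (R = Rz(yaw) Ry(pitch) Rx(roll)).
In Python, from bench import sense, optics, order, r gives the robot as it stands.
- The arm moves only by the tool carry_out, never from a script. Its argument "commands" is one flat list of numbers, 7 for each row, row after row: the shift along the tool's x, y, z in m, then the turn, a rotation vector about the tool's x, y, z in degrees, then the closure, from -1 (fully open) to 1 (shut), so that 0 is half open. A call has 1 to 12 rows; each row is the pose to reach, as a shift and turn from the pose measured when the call began, along the tool's axes at that moment; what a row does not reach only later rows make up. A row lasts 1/8 s, in which the tool goes at most 62.5 mm and 10.7 degrees, less where a joint would pass 70% of its speed; a pose out of reach is approached as far as the arm can. A call with a gripper value outside its range is refused whole. The fingers move at their own pace and stop on an object; "grip_force" is the grip in N (left out, the last holds). Time passes only in rows, so rows that repeat a pose let the fingers close. It gives the time, the measured TCP pose, the force and the opening at its end, in the units of the state.
- sense(): the state, without advancing time (a new reading comes with each control period).
- optics.snapshot(name): name is "side" or "top" or "wrist"; returns (picture, depth): 400x640x3 uint8, red, green, blue; 400x640 float32, mm along the optical axis (not along the pixel's ray), 0 where there is no reading.
- optics.calibration(name): a dict with "mtx" (3x3 intrinsics, pixels), "extrinsics" (4x4, takes a point from camera to world coordinates). Camera axes: x right, y up, looking along -z (the intrinsics and any distortion apply to the point x, -y, -z); pixel columns grow to the right and rows downward; lengths in mm; the calibration is good to about 2 mm. A picture is of the moment at which its call begins: read the wrist's pose just before it. calibration takes no time and is no camera call; for the wrist camera it gives the pose at the moment of the call.
- order.hand_in(): hands the job in, once; it reports no verdict.
The state is a dict: "time": time; "joint_pos": joint angles; "qd": joint speeds; "joint_efforts": joint torques, N m; "tool_pos": TCP position; "tcp_rot": TCP orientation; "ft_force": force on the tool from outside, world axes, zero at the start; "wrist_torque": the same for the moment, N m; "finger_gap": finger opening in mm.
Only numpy, scipy, OpenCV 4.12 (cv2) and the standard library are available. Lean on these libraries where they do the work, as an engineer would, in place of code of your own. Each camera call takes 0.05 s, during which the arm holds its last target. There are 200 camera calls.

## Working session

There is one attempt and no reset: what is moved stays moved. The work goes in short steps, Python scripts to look and compute and a tool call to move; the robot and the scene stay as the last step left them, time stands still between calls to the robot, and variables do not carry over. Pictures are saved under pics/ and viewed, about 8 in all and at most 12, crops included, and the job is handed in when it is done.

Besides the shell and the picture viewer there is one more tool, called after "Emit:" by a JSON object that holds its "op" and its "data". carry_out: Moves the arm, as the interface text tells. Its arguments: {"type":"object","properties":{"commands":{"type":"array","items":{"type":"number"}},"grip_force":{"type":"number"}},"required":["commands"]}

```bash
mkdir -p pics; ls
python3 - <<'E'
from bench import sense, optics, order, r
import cv2,numpy as np
print(sense()); print(r.nose_length)
for n in("top","side"):
    p,d=optics.snapshot(n); np.savez(f"pics/{n}0.npz",p=p,d=d,**optics.calibration(n))
    cv2.imwrite(f"pics/{n}0.png",p[:,:,::-1]); print(n,optics.calibration(n))
E
```

```text
pics
{'time': 0.0, 'joint_pos': array([ 6.67830342e+01,  7.51640445e+00,  8.53312518e+01,  2.22255796e-03,
        8.72621534e+01, -4.89120270e+00]), 'qd': array([ 0.04989893,  0.02823054,  0.01141545, -0.08998507,  0.03035065,
        0.06353592]), 'joint_efforts': array([-1.42778888e-03, -5.69384551e+01, -5.00552917e+01, -5.07595832e-04,
        1.48698053e-02,  1.40208246e-05]), 'tool_pos': array([188.39073059, 569.10166708, 252.21198688]), 'tcp_rot': array([ -96.04928544,   89.89016788, -114.37515686]), 'ft_force': array([-0.6961045 , -0.78327   , -0.24710963]), 'wrist_torque': array([-0.01922763, -0.08164514,  0.00050908]), 'finger_gap': 85.44995682510839}
22.0
top {'mtx': array([[459.99763151,   0.        , 320.02786364],
       [  0.        , 459.99763151, 195.95101919],
       [  0.        ,   0.        ,   1.        ]]), 'extrinsics': array([[ 2.55297282e-02,  9.89431081e-01, -1.42738812e-01,
         3.85423007e+02],
       [-9.99669677e-01,  2.56909980e-02, -7.13353806e-04,
         8.19728837e+01],
       [ 2.96128812e-03,  1.42709874e-01,  9.89760134e-01,
         1.51988304e+03],
       [ 0.00000000e+00,  0.00000000e+00,  0.00000000e+00,
         1.00000000e+00]])}
side {'mtx': array([[455.54743796,   0.        , 325.92044314],
       [  0.        , 455.54743796, 194.61629822],
       [  0.        ,   0.        ,   1.        ]]), 'extrinsics': array([[ 9.49833015e-01,  2.15626837e-01, -2.26544278e-01,
         2.59934400e+02],
       [-3.12674686e-01,  6.71343543e-01, -6.71961597e-01,
        -8.93641234e+02],
       [ 7.19608425e-03,  7.09085971e-01,  7.05085315e-01,
         1.16037738e+03],
       [ 0.00000000e+00,  0.00000000e+00,  0.00000000e+00,
         1.00000000e+00]])}
```

View pics/top0.png

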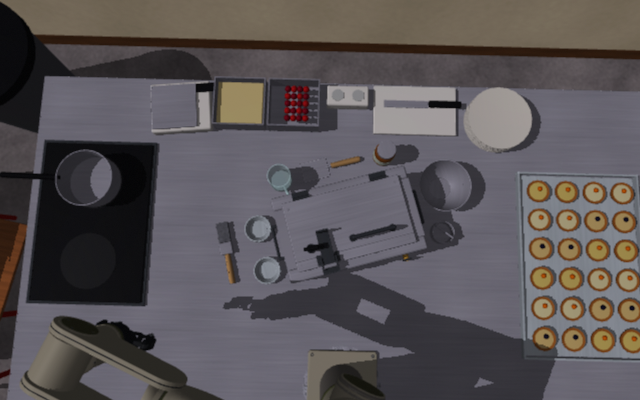

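View pics/side0.png

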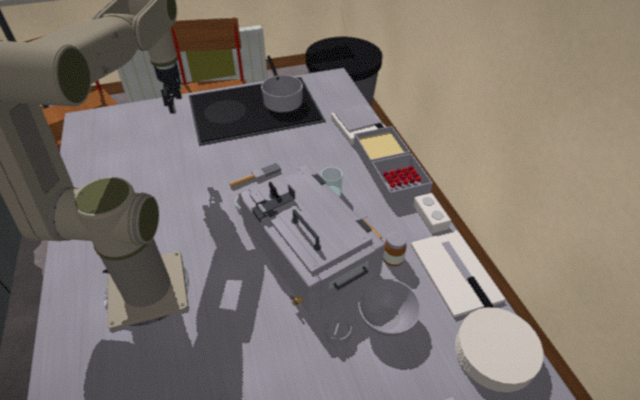

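Top view: the box is at about (350,222), yaw ≈15°. The handle bar runs (352,240)–(400,227) and the button and lever are near (316,247). The robot is clear of the box.

```bash
cat > h.py <<'E'
import cv2,numpy as np
def cloud(d,K,E):
    v,u=np.mgrid[:d.shape[0],:d.shape[1]]
    P=np.stack([(u-K[0,2])/K[0,0]*d,-(v-K[1,2])/K[1,1]*d,-d],-1)
    return P@E[:3,:3].T+E[:3,3]
def ray(u,v,z,K,E):
    q=E[:3,:3]@np.array([(u-K[0,2])/K[0,0],-(v-K[1,2])/K[1,1],-1.]); return E[:3,3]+q*(z-E[2,3])/q[2]
E
python3 - <<'E'
from h import *
f=np.load("pics/top0.npz");p=f['p'];W=cloud(f['d'],f['mtx'],f['extrinsics'])
roi=np.zeros(p.shape[:2],bool);roi[160:290,260:450]=1
z=W[...,2]
hist,e=np.histogram(z[roi],bins=range(-10,230,4));print([(int(b),int(a)) for a,b in zip(hist,e) if a>60])
for lo,hi in((155,172),):
    m=(roi&(z>lo)&(z<hi)).astype(np.uint8)
    m=cv2.morphologyEx(m,cv2.MORPH_OPEN,np.ones((3,3)))
    c=max(cv2.findContours(m,0,2)[0],key=cv2.contourArea)[:,0]
    print("lid",cv2.minAreaRect(W[c[:,1],c[:,0],:2].astype(np.float32)))
m=(roi&(z>190)).astype(np.uint8)
n,l,s,_=cv2.connectedComponentsWithStats(m)
for i in range(1,n):
    q=W[l==i]
    if len(q)>5: print(s[i],q.mean(0).round(1),cv2.minAreaRect(q[:,:2].astype(np.float32)),q[:,2].max())
c=cv2.resize(p[160:290,260:450],None,fx=4,fy=4,interpolation=cv2.INTER_CUBIC)
cv2.imwrite("pics/crop1.png",c[:,:,::-1])
E
```

```text
[(-10, 275), (-6, 2096), (-2, 4214), (2, 2860), (6, 819), (10, 264), (14, 240), (18, 257), (22, 159), (26, 119), (30, 94), (34, 96), (38, 89), (42, 70), (70, 78), (98, 64), (102, 111), (142, 303), (146, 1377), (150, 1391), (154, 871), (158, 3213), (162, 3404), (166, 662), (170, 84), (174, 216), (178, 179), (182, 95), (202, 61), (206, 127), (210, 67)]
lid ((510.2854919433594, -3.61187744140625), (216.80258178710938, 362.18731689453125), 15.84040641784668)
[352 224  45  15 191] [477.4 -73.5 208.8] ((477.63909912109375, -74.13154602050781), (11.798954963684082, 129.79115295410156), 15.73140811920166) 217.3693894943351
[316 228  12   5  27] [477.7  76.7 206.1] ((478.0968933105469, 76.63640594482422), (5.0569233894348145, 33.00359344482422), 15.989598274230957) 213.9389199739171
[304 244  15   7  59] [426.7 105.2 204.3] ((427.1363220214844, 105.42235565185547), (13.032903671264648, 41.3592529296875), 16.53429412841797) 211.73167990167258
```

View pics/crop1.png

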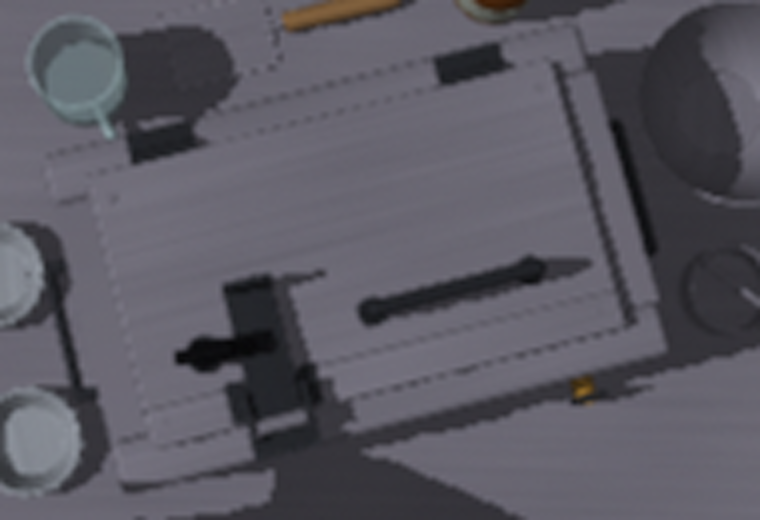

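```bash
cat >> h.py <<'E'
from scipy.spatial.transform import Rotation as Ro
O=np.array([504.7,-4.3,0]);YAW=15.9
B=Ro.from_euler('z',YAW,degrees=True)
def w(p): return O+B.apply(p)
def R(jaw,tilt=0):
    """jaw: angle (deg, box frame, from above ccw) of tool y from box x; tool down; tilt about box y, + = tool points back to -x"""
    a=np.radians(jaw);y=np.array([np.cos(a),np.sin(a),0]);x=np.array([0,0,-1.]);
    return B*Ro.from_euler('y',tilt,degrees=True)*Ro.from_matrix(np.stack([x,y,np.cross(x,y)],1))
def plan(ts):
    from bench import sense
    s=sense();R0=Ro.from_euler('xyz',s['tcp_rot'],degrees=True)
    print('t',round(s['time'],2),'box',B.inv().apply(s['tool_pos']-O).round(1),'J',s['joint_pos'].round(1),'F',s['ft_force'].round(1),'gap',round(s['finger_gap'],1))
    for p,q in ts:
        print((R0.inv().apply(w(p)-s['tool_pos'])/1000).round(4),(R0.inv()*q).as_rotvec(degrees=True).round(1))
E
python3 - <<'E'
from h import *
from bench import sense
R0=Ro.from_euler('xyz',sense()['tcp_rot'],degrees=True)
print(R0.as_matrix().round(3))
print("w",w([-45,127,195]))
for j in(0,180): plan([([-45,127,290],R(j)),([-45,127,212],R(j))])
E
```

```text
[[-0.001  0.314  0.949]
 [-0.002  0.949 -0.314]
 [-1.    -0.002 -0.   ]]
w [426.6288203  105.51298147 195.        ]
t 0.1 box [-147.1  638.2  252.3] J [66.8  7.5 85.3 -0.  87.3 -4.9] F [ 0.4 -0.1 -0. ] gap 85.5
[-0.0371 -0.3653  0.3719] [55.8  0.   0.1]
[ 0.0409 -0.3652  0.3719] [55.8  0.   0.1]
t 0.1 box [-147.1  638.2  252.3] J [66.8  7.5 85.3 -0.  87.3 -4.9] F [ 0.4 -0.1 -0. ] gap 85.5
[-0.0371 -0.3653  0.3719] [-1.242e+02 -1.000e-01  0.000e+00]
[ 0.0409 -0.3652  0.3719] [-1.242e+02 -1.000e-01  0.000e+00]
```

Emit:
{"op": "carry_out", "data": {"commands": [-0.02,-0.04,0.04,6,0,0,0,-0.037,-0.08,0.08,12,0,0,0,-0.037,-0.12,0.12,18,0,0,0,-0.037,-0.16,0.16,24,0,0,0,-0.037,-0.2,0.2,31,0,0,0,-0.037,-0.24,0.244,38,0,0,0,-0.037,-0.28,0.285,44,0,0,0,-0.037,-0.32,0.325,50,0,0,0,-0.037,-0.35,0.355,55,0,0,0,-0.037,-0.365,0.372,55.8,0,0,0,-0.037,-0.365,0.372,55.8,0,0,0]}}

```text
time: 1.48
tool_pos: [427.1, 104.5, 289.4]
tcp_rot: [-57.5, 89.9, -131.8]
ft_force: [-0.2, 0.7, 0.7]
finger_gap: 43.0
```

Run:
```python
from h import *
from bench import optics
plan([([-45,127,212],R(0)),([-45,127,212],R(-4))])
K=optics.calibration("wrist");p,d=optics.snapshot("wrist")
cv2.imwrite("pics/wrist1.png",p[:,:,::-1])
W=B.inv().apply((cloud(d,K['mtx'],K['extrinsics'])-O).reshape(-1,3)).reshape(400,640,3)
m=((d>0)&(W[...,2]>192)&(W[...,2]<215)).astype(np.uint8)
n,l,s,_=cv2.connectedComponentsWithStats(m)
for i in range(1,n):
    if s[i,4]>150:
        q=W[l==i]; print(s[i],q.mean(0).round(1),cv2.minAreaRect(q[:,:2].astype(np.float32)),np.percentile(q[:,2],95))
```

```text
t 1.48 box [-44.9 125.9 289.4] J [ 7.10e+00 -1.87e+01  1.06e+02 -1.00e-01  9.28e+01 -8.60e+00] F [-0.2  0.7  0.7] gap 43.0
[ 0.0774  0.     -0.0012] [-0.2  0.1  0.1]
[ 0.0774  0.     -0.0012] [3.8 0.1 0.1]
[311 176  16  58 762] [-49.5 131.3 204.2] ((-49.57805252075195, 129.32196044921875), (41.88505172729492, 9.979618072509766), 86.92440032958984) 205.78657215126893
```

View pics/wrist1.png

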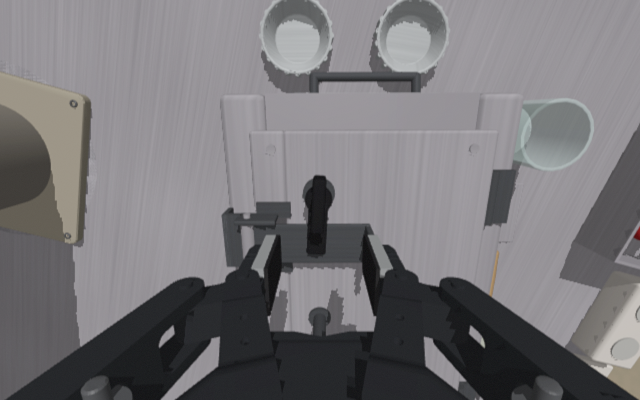

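Wrist view: ridge at (318,205) px, tin edges well away. It measures 42×10 mm with its top at 205 mm, as specified, and is turned about 3°. Top and wrist differ by ≈4 mm, so I'll aim between them.

Emit:
{"op": "carry_out", "data": {"commands": [0.02,-0.002,-0.002,3,0,0,0,0.04,-0.002,-0.002,3,0,0,0,0.06,-0.002,-0.002,3,0,0,0,0.077,-0.002,-0.002,3,0,0,0,0.077,-0.002,-0.002,3,0,0,0,0.077,-0.002,-0.002,3,0,0,0.9,0.077,-0.002,-0.002,3,0,0,0.9,0.077,-0.002,-0.002,3,0,0,0.9,0.077,-0.002,-0.002,3,0,0,0.9], "grip_force": 20}}

```text
time: 2.65
tool_pos: [423.8, 106.7, 213.6]
tcp_rot: [-70.6, 89.9, -147.8]
ft_force: [-6.0, -1.5, 6.7]
finger_gap: 9.7
```

Run:
```python
from h import *
plan([([-46,127,212],R(-93))])
```

```text
t 2.65 box [-47.4 128.9 213.6] J [ 7.500e+00 -1.740e+01  1.128e+02 -1.000e-01  8.470e+01 -5.300e+00] F [-6.  -1.5  6.7] gap 9.7
[0.0016 0.0015 0.0018] [89.9  0.1  0.1]
```

Emit:
{"op": "carry_out", "data": {"commands": [0,0,0,10,0,0,0.9,0,0,0,20,0,0,0.9,0,0,0,30,0,0,0.9,0,0,0,40,0,0,0.9,0,0,0,50,0,0,0.9,0,0,0,60,0,0,0.9,0,0,0,70,0,0,0.9,0,0,0,78,0,0,0.9,0,0,0,85,0,0,0.9,0,0,0,85,0,0,0.9,0,0,0,85,0,0,0.9]}}

```text
time: 4.03
tool_pos: [424.0, 106.4, 213.8]
tcp_rot: [31.1, 89.9, -130.9]
ft_force: [2.8, -2.0, -3.8]
finger_gap: 9.5
```

Run:
```python
from h import *
plan([([-45,127,290],R(-90))])
```

```text
t 4.03 box [-47.2 128.6 213.8] J [ 7.400e+00 -1.740e+01  1.128e+02 -1.000e-01  8.470e+01  7.950e+01] F [ 2.8 -2.  -3.8] gap 9.5
[-0.0762  0.0018 -0.002 ] [ 2.   0.1 -0.1]
```

Emit:
{"op": "carry_out", "data": {"commands": [0,0,0,0,0,0,0,0,0,0,0,0,0,0,-0.03,0,0,0,0,0,0,-0.07,0,0,1,0,0,0,-0.076,0.02,-0.02,2,0,0,0,-0.076,0.042,-0.041,2,0,0,0.0,-0.076,0.042,-0.041,2,0,0,-0.15,-0.076,0.042,-0.041,2,0,0,-0.15]}}

```text
time: 5.03
tool_pos: [475.6, 79.5, 289.6]
tcp_rot: [14.6, 89.8, -149.5]
ft_force: [0.0, 0.6, 0.5]
finger_gap: 48.9
```

Run:
```python
from h import *
from bench import optics
plan([([-3.5,85,212],R(-90))])
K=optics.calibration("wrist");p,d=optics.snapshot("wrist")
cv2.imwrite("pics/wrist2.png",p[:,:,::-1])
W=B.inv().apply((cloud(d,K['mtx'],K['extrinsics'])-O).reshape(-1,3)).reshape(400,640,3)
m=((d>0)&(W[...,2]>192)&(W[...,2]<215)).astype(np.uint8)
n,l,s,_=cv2.connectedComponentsWithStats(m)
for i in range(1,n):
    if s[i,4]>60:
        q=W[l==i]; print(s[i],q.mean(0).round(1),cv2.minAreaRect(q[:,:2].astype(np.float32)),np.percentile(q[:,2],95))
```

```text
t 5.03 box [ -5.   88.6 289.6] J [ 3.500e+00 -1.160e+01  1.001e+02 -1.000e-01  9.160e+01  7.750e+01] F [0.  0.6 0.5] gap 48.9
[ 0.0776  0.0035 -0.0017] [ 0.   0.2 -0. ]
[300 204  49  12 567] [ -6.4  86.8 203.3] ((-7.186010837554932, 86.81119537353516), (35.316314697265625, 4.693254470825195), 89.86873626708984) 208.04879223720204
[265 231  16  55 277] [-48.7 124.9 200.4] ((-48.568603515625, 126.62799072265625), (42.294761657714844, 9.005788803100586), 6.420726299285889) 205.344541058079
[ 421  248  177   23 2871] [-47.2 -55.7 207.3] ((-48.62503433227539, -57.58916473388672), (12.647377014160156, 131.17298889160156), 0.2228478491306305) 210.39733053791653
```

View pics/wrist2.png

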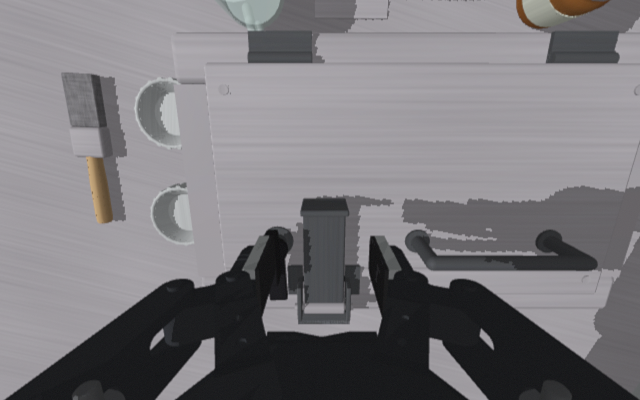

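Wrist view: tab at (324,205) px and lever pivot at (325,310). The button now points to the front and its ridge at (272,260) is clear of the lever. The tab sits symmetrically between the fingers. Offsets agree with the ridge contact, so I shift the origin about 3 mm and go down on the tab.

```bash
sed -i 's/^O=.*/O=np.array([501.4,-3.7,0]);YAW=15.9/' h.py
python3 - <<'E'
from h import *
plan([([-3.5,85,196],R(-90))])
E
```

```text
t 5.08 box [ -2.1  87.2 289.6] J [ 3.500e+00 -1.170e+01  1.002e+02 -1.000e-01  9.160e+01  7.750e+01] F [ 0.6  0.  -0.9] gap 49.2
[0.0936 0.0022 0.0012] [ 0.1  0.1 -0. ]
```

Emit:
{"op": "carry_out", "data": {"commands": [0.03,0.002,0.001,0,0,0,-0.15,0.06,0.002,0.001,0,0,0,-0.15,0.08,0.002,0.001,0,0,0,-0.15,0.093,0.002,0.001,0,0,0,-0.15,0.093,0.002,0.001,0,0,0,-0.15,0.093,0.002,0.001,0,0,0,0.5,0.093,0.002,0.001,0,0,0,0.5,0.093,0.002,0.001,0,0,0,0.5], "grip_force": 30}}

```text
time: 6.08
tool_pos: [475.3, 77.3, 197.6]
tcp_rot: [39.9, 89.9, -124.1]
ft_force: [-2.3, -0.6, 5.0]
finger_gap: 35.2
```

Run:
```python
from h import *
from bench import sense
plan([])
s=sense();p0=B.inv().apply(s['tool_pos']-O)
T=np.linspace(.2,1.65,12)
plan([(p0+[102.5*(np.cos(t)-1)-17.5*np.sin(t),0,102.5*np.sin(t)+17.5*(np.cos(t)-1)],R(-90)) for t in T])
```

```text
t 6.08 box [ -2.9  85.  197.6] J [ 3.200e+00 -9.200e+00  1.076e+02 -1.000e-01  8.160e+01  7.720e+01] F [-2.3 -0.6  5. ] gap 35.2
t 6.08 box [ -2.9  85.  197.6] J [ 3.200e+00 -9.200e+00  1.076e+02 -1.000e-01  8.160e+01  7.720e+01] F [-2.3 -0.6  5. ] gap 35.2
[-0.02    0.      0.0055] [ 0.1  0.1 -0.1]
[-0.0324  0.      0.0113] [ 0.1  0.1 -0.1]
[-0.044   0.      0.0187] [ 0.1  0.1 -0.1]
[-0.0544  0.      0.0275] [ 0.1  0.1 -0.1]
[-0.0637  0.      0.0377] [ 0.1  0.1 -0.1]
[-0.0715  0.      0.0489] [ 0.1  0.1 -0.1]
[-0.0778  0.      0.0611] [ 0.1  0.1 -0.1]
[-0.0824  0.      0.074 ] [ 0.1  0.1 -0.1]
[-0.0852  0.      0.0874] [ 0.1  0.1 -0.1]
[-0.0863  0.      0.101 ] [ 0.1  0.1 -0.1]
[-0.0856 -0.      0.1147] [ 0.1  0.1 -0.1]
[-0.0831 -0.      0.1282] [ 0.1  0.1 -0.1]
```

Emit:
{"op": "carry_out", "data": {"commands": [-0.02,0,0.0055,0,0,0,0.5,-0.0324,0,0.0113,0,0,0,0.5,-0.044,0,0.0187,0,0,0,0.5,-0.0544,0,0.0275,0,0,0,0.5,-0.0637,0,0.0377,0,0,0,0.5,-0.0715,0,0.0489,0,0,0,0.5,-0.0778,0,0.0611,0,0,0,0.5,-0.0824,0,0.074,0,0,0,0.5,-0.0852,0,0.0874,0,0,0,0.5,-0.0863,0,0.101,0,0,0,0.5,-0.0856,0,0.1147,0,0,0,0.5,-0.084,0,0.124,0,0,0,0.5]}}

```text
time: 7.58
tool_pos: [356.5, 43.4, 283.8]
tcp_rot: [149.4, 89.8, -14.7]
ft_force: [2.0, 1.7, 6.7]
finger_gap: 35.0
```

Run:
```python
from h import *
from bench import sense,optics
plan([])
p=B.inv().apply(sense()['tool_pos']-O); v=p-[-106,85,175+4.5]  # tool held ~5 above tab centre
print("lever est",np.arctan2(v[2],v[0])-np.arctan2(17.5,102.5),np.hypot(v[0],v[2]))
p,d=optics.snapshot("side");cv2.imwrite("pics/side2.png",cv2.resize(p[120:320,180:440],None,fx=3,fy=3)[:,:,::-1])
```

```text
t 7.58 box [-126.5   85.   283.8] J [-1.200e+00 -3.330e+01  1.169e+02 -1.000e-01  9.610e+01  7.280e+01] F [2.  1.7 6.7] gap 35.0
lever est 1.5955139607710738 106.26004146882724
```

View pics/side2.png

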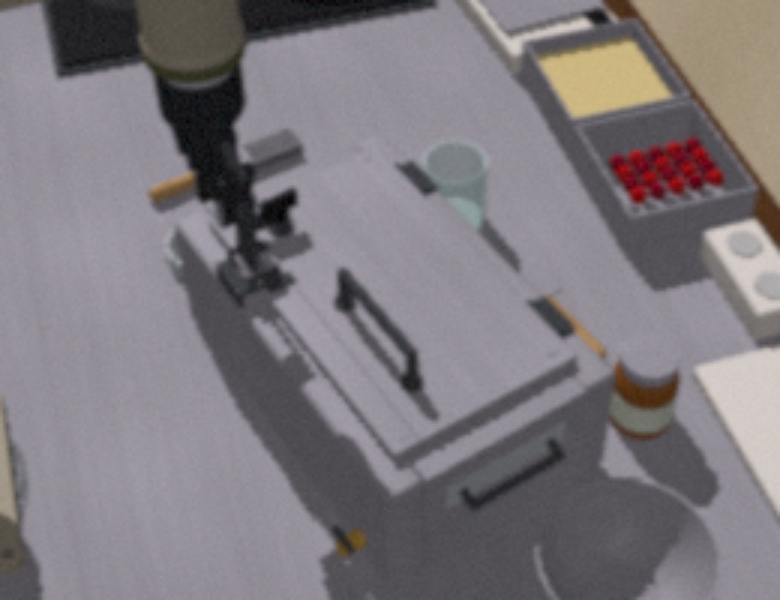

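Side view: the lever stands upright at about (245,250) px in the crop, held by the fingers. The lid is shut and the bystanders are untouched. I'll release it, rise and go to the handle.

Emit:
{"op": "carry_out", "data": {"commands": [0,0,0,0,0,0,-0.1,0,0,0,0,0,0,-0.15,0,0,0,0,0,0,-0.15,-0.03,0,0,0,0,0,-0.15,-0.06,0,0,0,0,0,-0.15,-0.07,0.04,-0.03,-10,0,0,-0.15,-0.07,0.08,-0.05,-20,0,0,-0.15,-0.07,0.12,-0.07,-30,0,0,-0.15,-0.06,0.145,-0.081,-40,0,0,-0.15,-0.04,0.145,-0.081,-50,0,0,-0.15,-0.02,0.145,-0.081,-60,0,0,-0.15]}}

```text
time: 9.0
tool_pos: [473.5, -74.3, 302.7]
tcp_rot: [60.6, 89.9, -43.2]
ft_force: [-0.6, -0.6, -0.8]
finger_gap: 49.4
```

Run:
```python
from h import *
plan([([-45,-60,280],R(0)),([-45,-60,207],R(0))])
```

```text
t 9.0 box [-46.2 -60.3 302.7] J [-15.  -12.5  99.5  -0.   92.9  -1.3] F [-0.6 -0.6 -0.8] gap 49.4
[ 0.0227  0.0008 -0.0008] [-29.7   0.1  -0.1]
[ 0.0957  0.0008 -0.0009] [-29.7   0.1  -0.1]
```

Emit:
{"op": "carry_out", "data": {"commands": [0,0.001,-0.001,-10,0,0,-0.15,0.01,0.001,-0.001,-20,0,0,-0.15,0.02,0.001,-0.001,-29.7,0,0,-0.15,0.045,0.001,-0.001,-29.7,0,0,-0.15,0.07,0.001,-0.001,-29.7,0,0,-0.15,0.095,0.001,-0.001,-29.7,0,0,-0.15,0.095,0.001,-0.001,-29.7,0,0,-0.15,0.095,0.001,-0.001,-29.7,0,0,0.95,0.095,0.001,-0.001,-29.7,0,0,0.95,0.095,0.001,-0.001,-29.7,0,0,0.95,0.095,0.001,-0.001,-29.7,0,0,0.95], "grip_force": 60}}

```text
time: 10.38
tool_pos: [475.0, -74.1, 209.3]
tcp_rot: [29.1, 89.9, -44.9]
ft_force: [-4.9, -0.6, 5.7]
finger_gap: 9.9
```

```bash
cat >> h.py <<'E'
def lid(ts,tilts):
    """TCP path with the grasp point (3 mm ahead) on the bar"""
    out=[]
    for t,a in zip(ts,tilts):
        q=R(0,a); g=np.array([105-150*np.cos(t)+54*np.sin(t),-60,150+150*np.sin(t)+54*np.cos(t)])
        out.append((g-3*B.inv().apply(q.apply([1,0,0])),q))
    return out
E
python3 - <<'E'
from h import *
# sign check: tool x must lean to -x with +tilt
print(B.inv().apply(R(0,20).apply([1,0,0])))
T=np.linspace(.07,.77,11); plan(lid(T,30*T/1.5))
E
```

```text
[-3.42020143e-01  2.29713972e-17 -9.39692621e-01]
t 10.38 box [-44.7 -60.4 209.3] J [-1.490e+01 -1.000e+01  1.071e+02 -1.000e-01  8.280e+01 -3.090e+01] F [-4.9 -0.6  5.7] gap 9.9
[-0.0081  0.0039 -0.0004] [ 0.   0.1 -1.5]
[-0.0181  0.0088 -0.0004] [ 0.   0.1 -2.9]
[-0.0278  0.0145 -0.0004] [ 0.   0.1 -4.3]
[-0.037   0.0208 -0.0003] [ 0.   0.1 -5.7]
[-0.0458  0.0277 -0.0003] [ 0.   0.1 -7.1]
[-0.0541  0.0352 -0.0003] [ 0.   0.1 -8.5]
[-0.0619  0.0433 -0.0003] [ 0.   0.1 -9.9]
[-0.069   0.0519 -0.0002] [  0.    0.1 -11.3]
[-0.0756  0.061  -0.0002] [  0.    0.1 -12.7]
[-0.0815  0.0706 -0.0002] [  0.    0.1 -14.1]
[-0.0867  0.0805 -0.0002] [  0.    0.1 -15.5]
```

Emit:
{"op": "carry_out", "data": {"commands": [-0.008,0.004,0,0,0,-1.5,0.95,-0.018,0.009,0,0,0,-3,0.95,-0.028,0.0145,0,0,0,-4.3,0.95,-0.037,0.021,0,0,0,-5.7,0.95,-0.046,0.028,0,0,0,-7,0.95,-0.054,0.035,0,0,0,-8.5,0.95,-0.062,0.043,0,0,0,-10,0.95,-0.069,0.052,0,0,0,-11,0.95,-0.0755,0.061,0,0,0,-12.7,0.95,-0.0815,0.0705,0,0,0,-14,0.95,-0.0865,0.0805,0,0,0,-15.5,0.95]}}

```text
time: 11.75
tool_pos: [549.3, -52.9, 298.1]
tcp_rot: [-89.5, 74.1, -163.7]
ft_force: [-21.0, -4.8, 13.0]
finger_gap: 9.8
```

Run:
```python
from h import *
from bench import sense,optics
s=sense();q=Ro.from_euler('xyz',s['tcp_rot'],degrees=True)
g=B.inv().apply(s['tool_pos']+q.apply([3,0,0])-O);v=g-[105,-60,150]
print("lid",np.arctan2(v[2],-v[0])-np.arctan2(54,150),np.hypot(v[0],v[2]),np.hypot(54,150))
T=np.linspace(.82,1.48,12); plan(lid(T,15.5+(T-.77)*28))
p,d=optics.snapshot("side");cv2.imwrite("pics/side3.png",cv2.resize(p[80:320,160:480],None,fx=2.4,fy=2.4)[:,:,::-1])
```

```text
lid 0.7580028664923673 162.59957519489672 159.42396306703708
t 11.75 box [ 32.6 -60.5 298.1] J [ -7.   13.1  75.7  -6.5 105.8 -23.7] F [-21.   -4.8  13. ] gap 9.8
[-0.0041  0.0097 -0.0005] [-0.1  0.1 -1. ]
[-0.0099  0.0174 -0.0005] [-0.1  0.1 -2.7]
[-0.0153  0.0254 -0.0005] [-0.1  0.1 -4.3]
[-0.0201  0.0337 -0.0005] [-0.1  0.1 -6. ]
[-0.0245  0.0423 -0.0005] [-0.1  0.1 -7.7]
[-0.0283  0.0511 -0.0005] [-0.1  0.1 -9.4]
[-0.0316  0.0602 -0.0005] [ -0.1   0.1 -11.1]
[-0.0343  0.0695 -0.0005] [ -0.1   0.1 -12.7]
[-0.0365  0.0788 -0.0006] [ -0.1   0.1 -14.4]
[-0.0382  0.0883 -0.0006] [ -0.1   0.1 -16.1]
[-0.0392  0.0979 -0.0006] [ -0.1   0.1 -17.8]
[-0.0397  0.1076 -0.0006] [ -0.1   0.1 -19.5]
```

View pics/side3.png

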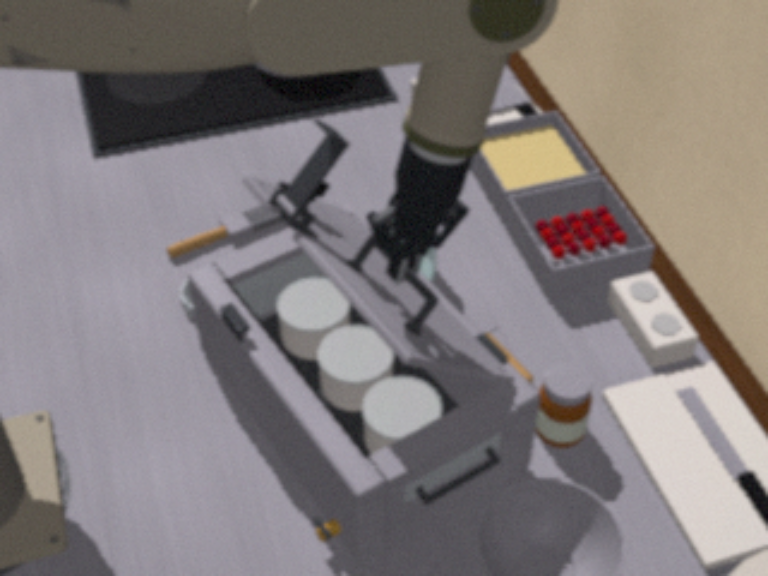

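Side view: lid at about 0.76 rad, lever standing on it at (310,165) px, inside of the box visible, nothing touched. There is a radial force of ≈25 N, so I'll carry on with the arc about 4 mm wider.

Emit:
{"op": "carry_out", "data": {"commands": [-0.008,0.0095,0,0,0,-1,0.95,-0.014,0.0175,0,0,0,-2.7,0.95,-0.0195,0.0255,0,0,0,-4.3,0.95,-0.0245,0.034,0,0,0,-6,0.95,-0.029,0.0425,0,0,0,-7.7,0.95,-0.0325,0.051,0,0,0,-9.4,0.95]}}

```text
time: 12.55
tool_pos: [605.0, -37.0, 316.4]
tcp_rot: [-89.7, 64.4, -164.0]
ft_force: [-9.6, -2.6, 0.2]
finger_gap: 9.3
```

```bash
cat > l.py <<'E'
from h import *
from bench import sense
def st():
    s=sense();q=Ro.from_euler('xyz',s['tcp_rot'],degrees=True)
    g=B.inv().apply(s['tool_pos']+q.apply([3,0,0])-O);v=g-[105,-60,150]
    print("lid",np.arctan2(v[2],-v[0])-np.arctan2(54,150),np.hypot(v[0],v[2]),"Fbox",B.inv().apply(s['ft_force']))
E
python3 - <<'E'
from l import *
st()
T=np.linspace(1.12,1.5,8); plan(lid(T,25+(T-1.1)*28))
E
```

```text
lid 1.1291729256501013 164.4982759607614 Fbox [-9.88435201  0.16367957  0.20484584]
t 12.55 box [ 90.5 -60.4 316.4] J [ -3.6  30.8  53.9  -9.6 119.3 -22.3] F [-9.6 -2.6  0.2] gap 9.3
[ 0.0051  0.0014 -0.0004] [-0.2  0.1  0. ]
[ 0.0008  0.0089 -0.0005] [-0.2  0.1 -1.5]
[-0.0031  0.0167 -0.0005] [-0.2  0.1 -3. ]
[-0.0066  0.0247 -0.0005] [-0.2  0.1 -4.5]
[-0.0097  0.0329 -0.0005] [-0.2  0.1 -6.1]
[-0.0123  0.0412 -0.0005] [-0.2  0.  -7.6]
[-0.0145  0.0497 -0.0006] [-0.2  0.  -9.1]
[-0.0162  0.0582 -0.0006] [ -0.2   0.  -10.6]
```

Emit:
{"op": "carry_out", "data": {"commands": [-0.004,0.009,0,0,0,-1.5,0.95,-0.008,0.0165,0,0,0,-3,0.95,-0.0115,0.0245,0,0,0,-4.5,0.95,-0.0145,0.033,0,0,0,-6,0.95,-0.017,0.041,0,0,0,-7.6,0.95,-0.019,0.049,0,0,0,-9,0.95,-0.019,0.049,0,0,0,-9,0.95]}}

```text
time: 13.42
tool_pos: [655.3, -22.7, 314.3]
tcp_rot: [-89.7, 55.4, -164.1]
ft_force: [-4.4, -0.3, 6.4]
finger_gap: 9.5
```

Run:
```python
from l import *
from bench import optics
st(); plan(lid([1.5],[34]))
p,d=optics.snapshot("side");cv2.imwrite("pics/side4.png",cv2.resize(p[80:320,160:480],None,fx=2.4,fy=2.4)[:,:,::-1])
```

```text
lid 1.4447164565066244 165.77134082331472 Fbox [-4.29070065  0.8938438   6.44578854]
t 13.43 box [142.8 -60.5 314.3] J [ -1.4  51.   28.  -13.5 133.7 -23.6] F [-4.4 -0.3  6.4] gap 9.5
[ 0.0028  0.0106 -0.0005] [-0.2  0.   0.6]
```

View pics/side4.png

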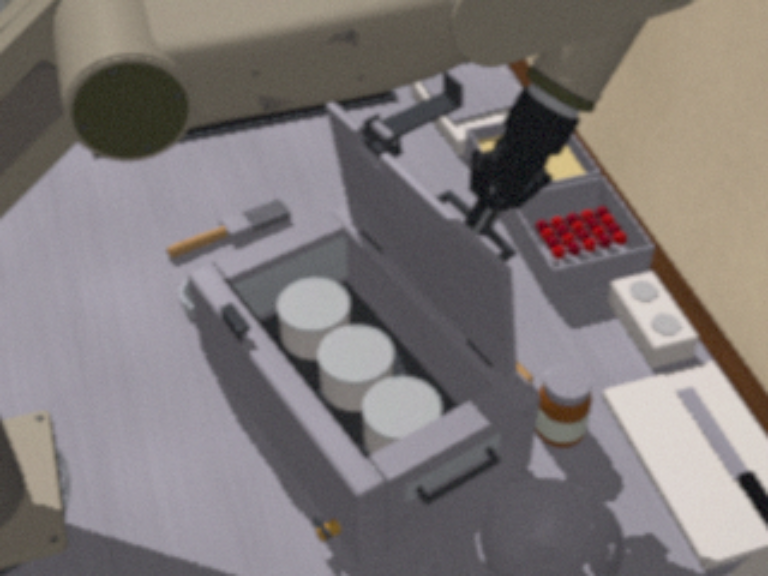

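Side view: lid nearly upright (≈1.45 rad), lever still standing on it at (430,115) px, bystanders in place. I'll nudge it a little more, then release gently and retract along the fingers.

Emit:
{"op": "carry_out", "data": {"commands": [0.0,0.003,0,0,0,0,0.95,0.0,0.006,0,0,0,0,0.95,0.0,0.006,0,0,0,0,0.95,0.0,0.006,0,0,0,0,0.5,0,0.006,0,0,0,0,0.4,0,0.006,0,0,0,0,0.4]}}

```text
time: 14.22
tool_pos: [660.1, -21.4, 310.6]
tcp_rot: [-89.7, 55.4, -164.1]
ft_force: [-0.2, 0.3, 0.3]
finger_gap: 25.4
```

Run:
```python
from l import *
st(); plan([])
```

```text
lid 1.4794041107412823 163.39190966086124 Fbox [-0.14518063  0.34649897  0.30769066]
t 14.22 box [147.8 -60.5 310.6] J [ -1.3  52.2  26.5 -13.5 133.9 -23.5] F [-0.2  0.3  0.3] gap 25.4
```

Emit:
{"op": "carry_out", "data": {"commands": [-0.01,0,0,0,0,0,0.4,-0.02,0,0,0,0,0,0.4,-0.03,0,0,0,0,0,0.4,-0.04,0,0,0,0,0,0.4,-0.05,0,0,0,0,0,0.4,-0.075,-0.015,0,0,0,0,0.4,-0.1,-0.03,0,0,0,0,0.4,-0.1,-0.03,0,0,0,0,0.4,-0.1,-0.03,0,0,0,0,0.4]}}

```text
time: 15.35
tool_pos: [665.9, -13.6, 401.4]
tcp_rot: [-89.1, 56.4, -163.4]
ft_force: [-0.2, -0.5, -0.1]
finger_gap: 25.2
```

Run:
```python
from l import *
from bench import optics
plan([])
for n in("side","top"):
    p,d=optics.snapshot(n);K=optics.calibration(n)
    W=B.inv().apply((cloud(d,K['mtx'],K['extrinsics'])-O).reshape(-1,3)).reshape(400,640,3)
    if n=="side":
        a=p[80:320,160:480]
        # inner lid face, front-side points away from the gripper and lever
        m=(d>0)&(W[...,1]>-160)&(W[...,1]<150)&(W[...,2]>190)&(W[...,2]<330)&(W[...,0]>70)&(W[...,0]<125)
        q=W[m]; k=np.polyfit(q[:,2],q[:,0],1);r_=q[:,0]-np.polyval(k,q[:,2]);q=q[abs(r_)<6];k=np.polyfit(q[:,2],q[:,0],1)
        print("lid angle",np.pi/2+np.arctan(k[0]),len(q))
    else: b=p[140:300,200:490]
cv2.imwrite("pics/end.png",np.vstack([cv2.resize(a,(580,330)),cv2.resize(b,(580,270))])[:,:,::-1])
```

```text
t 15.35 box [155.5 -54.6 401.4] J [ -0.7  61.9   1.3 -18.1 147.9 -29.2] F [-0.2 -0.5 -0.1] gap 25.2
lid angle 1.4559950004745406 1846
```

View pics/end.png

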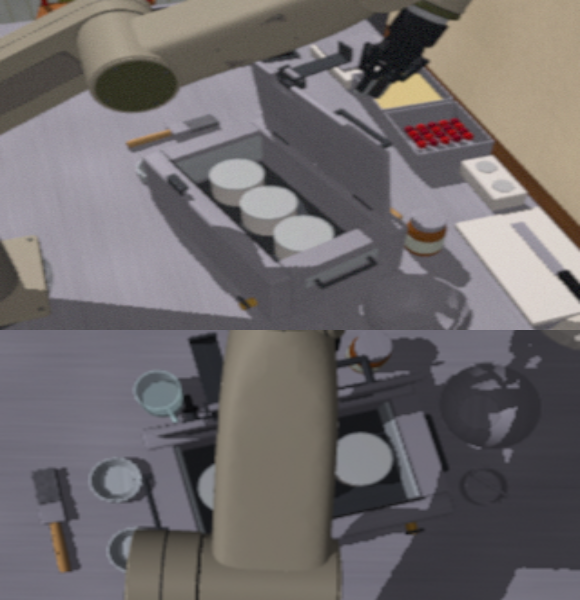

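Emit:
{"op": "carry_out", "data": {"commands": [0.008,0,0,0,0,0,0.4,0.015,0,0,0,0,0,0.4,0.015,0,0,0,0,0,0.4,0.015,0,0,0,0,0,0.4]}}

```text
time: 15.95
tool_pos: [658.3, -16.0, 387.7]
tcp_rot: [-89.2, 56.3, -163.4]
ft_force: [-0.4, 0.0, 0.1]
finger_gap: 25.5
```

Run:
```python
from l import *
from bench import order
plan([]); print(order.hand_in())
```

```text
t 15.95 box [147.5 -54.8 387.7] J [ -0.9  54.8  14.1 -15.9 142.5 -26.6] F [-0.4  0.   0.1] gap 25.5
the job is handed in; nothing more can be done
None
```

The cold box is open and the job is handed in, at about 16 s on the robot's clock. I worked in the order asked: button first, then lever, then lid.

- **Button:** I pinched the ridge and turned it to about 88° by the gripper. The wrist camera read about 84° on a partly hidden ridge; both are past the 1.2 rad needed to clear the lever. I did not measure it again at the end.
- **Lever:** I swung it up to about 1.6 rad, worked out from the gripper position. The last pictures show it still standing on the lid.
- **Lid:** I lifted it by the handle to about 1.48 rad by the gripper. After I let go, the depth image gave about 1.46 rad, and it stays up by itself.
- **Surroundings:** The gripper is clear and the force on it reads about zero. The loose things I could see in the last pictures look unmoved; the arm hid part of the top view.

Two things were off along the way:

- **Camera disagreement:** The top and wrist cameras differed by about 4 mm on position, so I shifted the box frame about 3 mm.
- **Force while lifting:** The wrist read about 25 N while lifting the lid, so I widened the arc.

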